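Weigh out a jar of loose masts at a model railway stall

TASK

Make up a jar of loose lattice masts for a customer: lift the lid off the glass jar on the scale and lay it on the table, knob up, then zero the scale with the yellow key while the jar is still empty. Feed every mast on the tray through the jar's neck, then press the green key for the total and put the lid back on the jar, fully down. Leave the jar standing on the scale, and do not press the red key, knock over the jar or disturb the wagon, the mug or the carton.

Things in the scene. Friction and masses are not known exactly. Their poses are not given: they have to be found in the camera images.
- scale: counter scale, fixed, light grey: 290 mm along its x, 210 mm along its y, body 36 mm high; the steel weighing platform (196 by 204 mm, centre 45 mm along +x of the origin) is 45 mm above the table. Three keys in a row along its -x edge, in front of the dark display. Origin: centre of the underside; z up. Its place and yaw vary; it may stand left or right
- platform (a point): centre of the steel weighing platform's top, on which the jar stands
- zero_key (a joint): yellow key, the middle one: sets the scale to zero. Spring key, 26 by 34 mm, value = travel pressed in m: 0 at rest, 0.005 fully down (1.5 N starts it, 5 N holds it down). A press counts beyond 0.0035 held for 0.1 s
- zero_key_top (a point): centre of the top of the yellow key, 46 mm above the table; keys lie 60 mm apart, centre to centre
- total_key (a joint): green key, at the -y end of the scale's row: takes the total. Same build and values as the yellow key
- total_key_top (a point): centre of the top of the green key, 46 mm above the table
- off_key (a joint): red key, at the +y end of the scale's row: switches the scale off, not to be pressed. Same build and values
- jar: clear glass storage jar, standing loose on the scale, 0.65 kg: round body of diameter 120 mm up to 130 mm, shoulder to 152 mm, then a narrow neck of outer diameter 56 mm and inner diameter 48 mm up to the rim at 180 mm. Wall 4 mm; the glass is slippery inside; the inside bottom is 6 mm up, with a blunt cone in the middle, 60 mm across, rising to 20 mm. Origin: centre of the underside; z up
- jar_mouth (a point): centre of the jar's mouth, at the height of the rim (180 mm above the jar's underside)
- lid: loose lid of the jar, 80 g: black plug of diameter 39 mm and 12 mm high below, which drops into the neck; pale wooden disc of diameter 66 mm from 12 to 21 mm, which rests on the rim; pale wooden knob, upright cylinder of diameter 26 mm from 21 to 51 mm. Origin: centre of the plug's underside; z up through the knob. Closed, the origin is 168 mm above the jar's underside. No thread
- tray: shallow wooden stock tray, fixed: 240 by 240 mm, floor 6 mm above the table, rim 16 mm above the table and 6 mm thick. Origin: centre of the underside
- wagon: bystander: brown model freight wagon, 125 by 36 by 47 mm, origin centre underside
- mug: bystander: blue mug, diameter 80 mm, 90 mm high, handle at its +y, origin centre underside
- carton: bystander: yellow and red carton, 170 (x) by 60 by 51 mm, origin centre underside
- mast1: lattice mast for a model railway, standing on its foot on the tray: dark green square column 10 mm wide, from 10 to 80 mm above the underside, on a round concrete-grey foot, diameter 24 mm, 10 mm thick. 60 g, most of it in the foot, so it stands firmly. Origin: centre of the underside of the foot; z up the column; x and y square to the column's sides. Four to six masts are there; absent ones read None.
- mast2: lattice mast for a model railway, standing on its foot on the tray: dark green square column 10 mm wide, from 10 to 80 mm above the underside, on a round concrete-grey foot, diameter 24 mm, 10 mm thick. 60 g, most of it in the foot, so it stands firmly. Origin: centre of the underside of the foot; z up the column; x and y square to the column's sides. Four to six masts are there; absent ones read None.
- mast3: lattice mast for a model railway, standing on its foot on the tray: dark green square column 10 mm wide, from 10 to 80 mm above the underside, on a round concrete-grey foot, diameter 24 mm, 10 mm thick. 60 g, most of it in the foot, so it stands firmly. Origin: centre of the underside of the foot; z up the column; x and y square to the column's sides. Four to six masts are there; absent ones read None.
- mast4: lattice mast for a model railway, standing on its foot on the tray: dark green square column 10 mm wide, from 10 to 80 mm above the underside, on a round concrete-grey foot, diameter 24 mm, 10 mm thick. 60 g, most of it in the foot, so it stands firmly. Origin: centre of the underside of the foot; z up the column; x and y square to the column's sides. Four to six masts are there; absent ones read None.
- mast5: lattice mast for a model railway, standing on its foot on the tray: dark green square column 10 mm wide, from 10 to 80 mm above the underside, on a round concrete-grey foot, diameter 24 mm, 10 mm thick. 60 g, most of it in the foot, so it stands firmly. Origin: centre of the underside of the foot; z up the column; x and y square to the column's sides. Four to six masts are there; absent ones read None.
- mast6: lattice mast for a model railway, standing on its foot on the tray: dark green square column 10 mm wide, from 10 to 80 mm above the underside, on a round concrete-grey foot, diameter 24 mm, 10 mm thick. 60 g, most of it in the foot, so it stands firmly. Origin: centre of the underside of the foot; z up the column; x and y square to the column's sides. Four to six masts are there; absent ones read None.
Mind the look-alikes: they are no part of the job. What is shaped like the mast6 but blue or purple is not meant.

How it is judged:
On the way, in this order (a step that is already met when the one before it is completed fails the run):
1. the lid is off the jar and lies on the table, knob up (height (world z) of lid below 0.03 m and horizontal distance between lid and jar above 0.09 m and angle between lid's own z axis and vertical below 0.3 rad and linear speed of lid below 0.03 m/s), for 0.2 s.
2. the yellow zero key is pressed while the jar is open and empty (value of joint zero_key above 0.0035 m and not (horizontal distance between mast1 and jar below 0.06 m and z of mast1 in the frame of jar between -0.01 and 0.12 m) and not (horizontal distance between mast2 and jar below 0.06 m and z of mast2 in the frame of jar between -0.01 and 0.12 m) and not (horizontal distance between mast3 and jar below 0.06 m and z of mast3 in the frame of jar between -0.01 and 0.12 m) and not (horizontal distance between mast4 and jar below 0.06 m and z of mast4 in the frame of jar between -0.01 and 0.12 m) and not (horizontal distance between mast5 and jar below 0.06 m and z of mast5 in the frame of jar between -0.01 and 0.12 m) and not (horizontal distance between mast6 and jar below 0.06 m and z of mast6 in the frame of jar between -0.01 and 0.12 m) and horizontal distance between lid and jar above 0.06 m), for 0.1 s.
3. every mast is inside the jar, which stands on the scale (horizontal distance between each of mast1, mast2, mast3, mast4, mast5, mast6 and jar below 0.06 m and z of mast1 in the frame of jar between -0.01 and 0.12 m and z of mast2 in the frame of jar between -0.01 and 0.12 m and z of mast3 in the frame of jar between -0.01 and 0.12 m and z of mast4 in the frame of jar between -0.01 and 0.12 m and z of mast5 in the frame of jar between -0.01 and 0.12 m and z of mast6 in the frame of jar between -0.01 and 0.12 m and angle between jar's own z axis and vertical below 0.1 rad and distance between jar and platform below 0.045 m), for 0.3 s.
4. the green total key is pressed while every mast is in the open jar (all of step 3 and value of joint total_key above 0.0035 m and horizontal distance between lid and jar above 0.06 m), for 0.1 s.
At the end, for the whole second after the job is handed in: every mast wholly inside the jar (the underside of its foot 120 mm above the jar's underside at most), the jar upright on the scale within 45 mm of the platform's centre, the lid level (0.12 rad) and fully down on the rim (within 4 mm in height, 8 mm of the jar's axis), all at rest (all of step 3 and horizontal distance between lid and jar below 0.008 m and z of lid in the frame of jar between 0.163 and 0.172 m and angle between lid's own z axis and vertical below 0.12 rad and linear speed of each of jar, lid below 0.02 m/s); the robot touches nothing.
It fails at once if the red off key is pressed (value of joint off_key above 0.0035 m).
It fails at once if the yellow key is pressed again with masts in the jar (the weight would be lost) (value of joint zero_key above 0.0035 m and ((horizontal distance between mast1 and jar below 0.06 m and z of mast1 in the frame of jar between -0.01 and 0.12 m) or (horizontal distance between mast2 and jar below 0.06 m and z of mast2 in the frame of jar between -0.01 and 0.12 m) or (horizontal distance between mast3 and jar below 0.06 m and z of mast3 in the frame of jar between -0.01 and 0.12 m) or (horizontal distance between mast4 and jar below 0.06 m and z of mast4 in the frame of jar between -0.01 and 0.12 m) or (horizontal distance between mast5 and jar below 0.06 m and z of mast5 in the frame of jar between -0.01 and 0.12 m) or (horizontal distance between mast6 and jar below 0.06 m and z of mast6 in the frame of jar between -0.01 and 0.12 m))).
It fails at once if the jar is tipped over (angle between jar's own z axis and vertical above 0.35 rad).
It fails at once if the wagon, the mug or the carton is moved by more than 25 mm (distance of any of wagon, mug, carton from where it was at the start of the episode above 0.025 m).
Of mast1, mast2, mast3, mast4, mast5, mast6 only 4 to 6 are there at a start; the rules pass over those that are not, and their reading is None.
At some moment in a run one of mast1, mast2, mast3, mast4, mast5, mast6, lid may be knocked a few centimetres aside while the robot is not near it.
It also fails if it takes over 210 s, if anything falls off the work surface, if the arm or the gripper's body presses on something with over 40 N, if the wrist force passes 120 N, or if a joint passes its speed limit or range.

ROBOT

A 7-joint arm with a two-finger parallel gripper is mounted at the origin on the work surface. World frame = base frame: x ahead of the robot, y to its left, z up, the work surface at z = 0. Lengths are in m, angles in rad, forces in N, time in s.
With the tool pointing down it reaches from about 0.4 to 0.85 m from the base axis. Payload 6.9 kg.
Tool frame: the origin (TCP) lies midway between the tips of the shut fingers; the grasp point (between the pads) lies behind it (ctrl.pinch_z is the z of the grasp point in the tool frame, in m); z points along the fingers, y is the direction in which the jaws open and shut (so a half turn about z gives the same grasp; the last joint's range is limited). The gripper opens to 85 mm and grips with 20 to 120 N. Pads are 22 mm wide; open, the fingers measure 114 mm over their backs; the gripper's body (76 mm by 85 mm) begins 54 mm behind the grasp point. The pads swing forward as they close: fully open they stand 13 mm farther back than shut.
Start: joints at [1.379, 0.507, -0.238, 1.5, 0.126, 1.149, -0.155], TCP at [0.183, -0.597, 0.231] pointing down, gripper open.
Joint ranges: [-3.08, 3.08], [-0.24, 2.05], [-1.43, 1.35], [0, 2.5], [-1.52, 4.66], [0.17, 1.96], [-2.89, 2.89]. Speed limits (rad/s): [2.39, 2.39, 3.14, 3.14, 3.14, 3.14, 3.14].

INTERFACE

Orientations are given as a unit quaternion [w, x, y, z].
In Python, from station import ctrl, get_state, vision, ticket, models gives the robot as it stands. Calls block until the motion is done:
- ctrl.movep(position, orientation): joint-space move of the TCP to a pose.
- ctrl.movel(position, frame=None, max_speed=0.15): straight line of the TCP; frame=None keeps the orientation; max_speed is the mean speed in m/s.
- ctrl.set_joints(angles): joint-space move.
- ctrl.ungrasp() and ctrl.close_gripper(force=None): open the fingers fully, or close them until they stop; force is the grip in N (None keeps the last).
- ctrl.pause(seconds).
- ctrl.ik(position, orientation): joint angles nearest the present ones, or None.
- get_state(): the state.
- vision.grab_frame(name): name is "scene" or "top"; returns (picture, depth): 480x640x3 uint8, blue, green, red; 480x640 float32, m along the optical axis (not along the pixel's ray), 0 where there is no reading.
- vision.camera_info(name): a dict with "mtx" (3x3 intrinsics, pixels), "dist_coeffs" ([k1, k2, p1, p2, k3] as OpenCV has them; the pictures are not rectified), "R" (3x3) and "t" (3): a world point X has camera coordinates R X + t. Camera axes: x right, y down, z forward; pixel columns grow to the right and rows downward; lengths in m; the calibration is good to about 2 mm. A picture is of the moment at which its call begins. camera_info takes no time and is no camera call.
A pose or a line that the arm cannot do raises ctrl.Unreachable and nothing moves.
- ticket.close_job(): hands the job in, once; it reports no verdict.
Trained networks look in the newest picture that a camera, given by its name, has taken for a name from the list of things; names that differ only in an ending like _2 or _b are one class to them, and where a whole thing is asked for, a point or a joint stands for the part that bears it (a point fixed in the world has none). Each returns a list of dicts, best first, with "p" (0 to 1); they miss things now and then, are a little off and sometimes report something else, mostly with a low value. They report only what shows in the picture. A call takes as long as a camera call. They do not tell look-alikes from the thing itself.
- models.recognise(camera, target): "point" ([column, row] in pixels, amid what is visible of it).
- models.masks_of(camera, target): "mask" (480x640 bool, what is visible of it) and "point" ([column, row] in pixels, amid what is visible of it).
The state is a dict: "time": time; "qpos": joint angles; "qd": joint speeds; "tau": joint torques, N m; "tcp_pos": TCP position; "eef_rot": TCP orientation; "contact_force": force on the tool from outside, world axes, zero at the start; "wrist_torque": the same for the moment, N m; "width": finger opening in m.
Only numpy, scipy, OpenCV 4.12 (cv2) and the standard library are available. Lean on these libraries where they do the work, as an engineer would, in place of code of your own. Each camera call takes 0.05 s, during which the arm holds its last target.

## Working session

There is one attempt and no reset: what is moved stays moved. The work goes in short steps, each a Python script; the robot and the scene stay as the last script left them, time stands still between calls to the robot, and variables do not carry over. Pictures are saved under pics/ and viewed, and the job is handed in when it is done.

```bash
ls; mkdir -p pics
python3 - <<'E'
from station import ctrl,get_state,vision
import cv2
for n in("scene","top"):
    im,d=vision.grab_frame(n); cv2.imwrite(f"pics/{n}0.png",im)
    c=vision.camera_info(n); print(n,c)
print(ctrl.pinch_z, get_state())
E
```

```text
pics
scene {'mtx': array([[524.48355779,   0.        , 321.81401363],
       [  0.        , 524.48355779, 232.46891107],
       [  0.        ,   0.        ,   1.        ]]), 'dist_coeffs': array([-0.11196004,  0.        ,  0.        ,  0.        ,  0.        ]), 'R': array([[-0.59137352,  0.80637711, -0.00577231],
       [ 0.40374492,  0.28988328, -0.86773136],
       [-0.69804541, -0.51548389, -0.49699996]]), 't': array([ 0.35231983, -0.09628518,  1.49582788])}
top {'mtx': array([[518.64151491,   0.        , 320.40349282],
       [  0.        , 518.64151491, 234.94960712],
       [  0.        ,   0.        ,   1.        ]]), 'dist_coeffs': array([-0.03105501,  0.        ,  0.        ,  0.        ,  0.        ]), 'R': array([[-0.00411838, -0.99996416,  0.00739765],
       [-0.99354199,  0.00325287, -0.11341837],
       [ 0.11339024, -0.00781698, -0.99351978]]), 't': array([-0.02344533,  0.60993602,  0.99672275])}
-0.0187 {'time': 0.1, 'qpos': array([ 1.37845946,  0.5082514 , -0.23753881,  1.50100235,  0.12568517,
        1.14890754, -0.15479783]), 'qd': array([ 0.00078529, -0.00485163,  0.00013714, -0.00205295,  0.00073322,
        0.00044109,  0.00133459]), 'tau': array([-5.04590658e-03, -6.21835542e+01, -2.19422378e+00, -2.50202608e+01,
        1.26697888e-02,  8.01628979e-03, -1.75415676e-05]), 'tcp_pos': array([ 0.18321795, -0.59708345,  0.23052886]), 'eef_rot': array([-7.81526345e-04,  9.88931024e-01,  1.48373866e-01, -1.22569630e-04]), 'contact_force': array([ 0.24769184, -0.25266832, -0.00937292]), 'wrist_torque': array([-0.02997301,  0.00516727, -0.00591782]), 'width': 0.08576018937859756}
```

View pics/scene0.png

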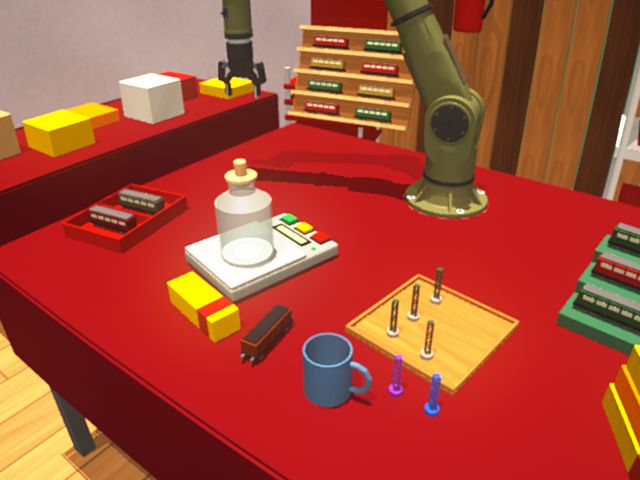

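View pics/top0.png

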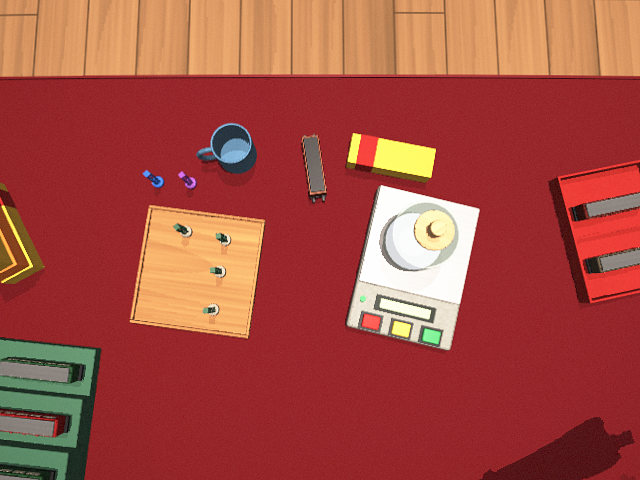

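```bash
cat > h.py <<'E'
from station import ctrl,get_state,vision,ticket,models
import numpy as np, cv2
def ray(cam,px):
    c=vision.camera_info(cam)
    p=cv2.undistortPoints(np.array(px,float).reshape(-1,1,2),c['mtx'],c['dist_coeffs']).reshape(-1,2)
    d=np.c_[p,np.ones(len(p))]@c['R']; o=-c['R'].T@c['t']
    return o,d
def onz(cam,px,z):
    o,d=ray(cam,px); return o+d*((z-o[2])/d[:,2])[:,None]
def tri(p1,p2):
    A=[];b=[]
    for cam,p in(("top",p1),("scene",p2)):
        o,d=ray(cam,[p]); d=d[0]/np.linalg.norm(d[0]); P=np.eye(3)-np.outer(d,d); A.append(P);b.append(P@o)
    return np.linalg.lstsq(np.vstack(A),np.hstack(b),rcond=None)[0]
def cloud(cam,depth,mask):
    v,u=np.nonzero(mask&(depth>0)); o,d=ray(cam,np.c_[u,v]); return o+d*depth[v,u][:,None]
def proj(cam,X):
    c=vision.camera_info(cam); return cv2.projectPoints(np.array(X,float).reshape(-1,1,3),cv2.Rodrigues(c['R'])[0],c['t'],c['mtx'],c['dist_coeffs'])[0].reshape(-1,2)
E
cat > look.py <<'E'
from h import *
fr={n:vision.grab_frame(n) for n in("top","scene")}
np.set_printoptions(precision=4,suppress=True)
for n in("top","scene"):
    for t in("mast1","lid","jar","scale","tray"):
        for m in models.masks_of(n,t)[:8]:
            P=cloud(n,fr[n][1],m['mask']); 
            print(n,t,round(m['p'],2),np.round(m['point'],1),m['mask'].sum(), P.mean(0) if len(P) else None, np.percentile(P,98,axis=0) if len(P) else None)
            if t=="mast1" and len(P):
                q=P[P[:,2]>P[:,2].max()-.008]; print('   top pts',len(q),q.mean(0))
hsv=cv2.cvtColor(fr['top'][0],cv2.COLOR_BGR2HSV)
for k,(lo,hi) in dict(y=((22,120,120),(33,255,255)),g=((50,120,80),(75,255,255)),r=((0,180,195),(8,255,255))).items():
    m=cv2.inRange(hsv,lo,hi); m[:300]=0; m[360:]=0; m[:,:340]=0; m[:,470:]=0
    n_,l,s,c=cv2.connectedComponentsWithStats(m)
    for i in range(1,n_):
        if s[i,4]>50: print(k,s[i],c[i],onz('top',[c[i]],.046))
E
python3 look.py
```

```text
top mast1 0.64 [155.4 180.9] 121 [0.7242 0.3097 0.0263] [0.7375 0.3274 0.0803]
   top pts 15 [0.7236 0.308  0.0785]
top mast1 0.62 [211.9 308.3] 136 [0.465  0.1881 0.0363] [0.4745 0.2003 0.0874]
   top pts 27 [0.4644 0.1895 0.0846]
top mast1 0.58 [193.1 181.9] 150 [0.7208 0.242  0.0312] [0.7319 0.2563 0.08  ]
   top pts 26 [0.7212 0.2426 0.0786]
top mast1 0.45 [182.8 232.4] 171 [0.6214 0.2468 0.0397] [0.6331 0.2589 0.0867]
   top pts 33 [0.6218 0.2486 0.0847]
top mast1 0.42 [217.3 272.6] 116 [0.5401 0.1748 0.0387] [0.5498 0.1822 0.0878]
   top pts 23 [0.5402 0.1766 0.085 ]
top mast1 0.31 [414.4 246. ] 3018 [ 0.5876 -0.1913  0.1683] [ 0.6497 -0.1483  0.1959]
   top pts 25 [ 0.5946 -0.2295  0.2322]
top mast1 0.31 [316.9 167.2] 1155 [ 0.747  -0.013   0.0407] [0.8092 0.0088 0.0489]
   top pts 482 [ 0.75   -0.0128  0.0465]
top lid 0.71 [433.9 228.7] 1340 [ 0.5955 -0.2061  0.2371] [ 0.627  -0.1776  0.2646]
top lid 0.44 [431.9 340.1] 262 [ 0.4116 -0.2384  0.044 ] [ 0.4261 -0.2216  0.0479]
top lid 0.23 [370.  324.1] 206 [ 0.4399 -0.1221  0.0448] [ 0.4523 -0.1071  0.0486]
top jar 0.89 [414.2 
[... 894 characters left out ...]
1721 0.0848]
scene mast1 0.62 [432.7 399.6] 403 [0.7263 0.3131 0.0319] [0.7386 0.3237 0.0811]
   top pts 46 [0.7274 0.3136 0.0795]
scene lid 0.64 [239.8 173.8] 588 [ 0.5814 -0.2194  0.2284] [ 0.627  -0.1723  0.266 ]
scene jar 0.79 [246.  223.2] 4203 [ 0.6245 -0.1762  0.1364] [ 0.6559 -0.1455  0.2168]
scene scale 0.92 [276.5 258.7] 5536 [ 0.5792 -0.172   0.0373] [ 0.7065 -0.0812  0.0479]
scene tray 0.95 [442.7 328.6] 9711 [0.5507 0.2346 0.0081] [0.6687 0.3459 0.0175]
scene tray 0.68 [300.3 227. ] 105 [ 0.4305 -0.1755  0.0449] [ 0.4417 -0.1603  0.0482]
y [392 321  19  16  78] [401.4487 328.7179] [[ 0.4256 -0.1815  0.046 ]]
g [421 328  20  16 101] [431.4059 335.8119] [[ 0.4117 -0.2393  0.046 ]]
```

Run:
```python
import cv2
a=cv2.imread('pics/top0.png')[200:350,120:280]; cv2.imwrite('pics/top0z.png',cv2.resize(a,None,fx=4,fy=4,interpolation=cv2.INTER_CUBIC)[:600])
```

```text
(no output)
```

View pics/top0z.png

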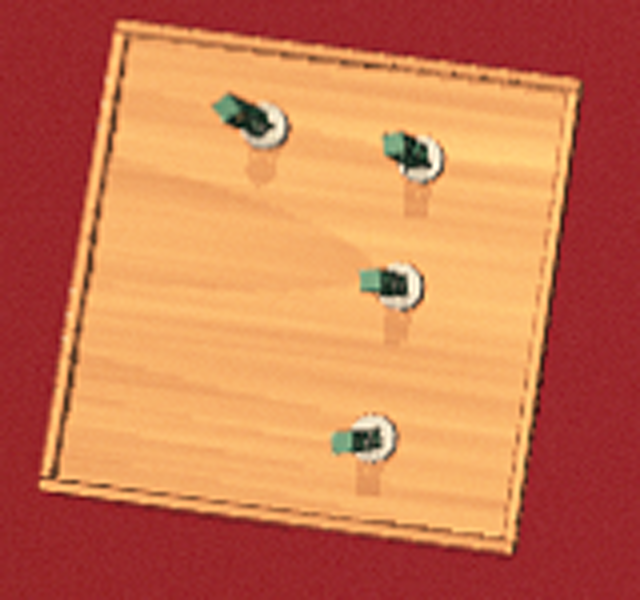

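```bash
cat >> h.py <<'E'
np.set_printoptions(precision=4,suppress=True)
def caps(im):
    """cap centres and side angles (world) of masts, top camera"""
    K=6; out=[]
    big=cv2.resize(im[200:350,120:280],None,fx=K,fy=K,interpolation=cv2.INTER_CUBIC)
    m=cv2.inRange(cv2.cvtColor(big,cv2.COLOR_BGR2HSV),(60,70,75),(95,255,255))
    n,l,s,c=cv2.connectedComponentsWithStats(m)
    for i in range(1,n):
        if s[i,4]<12*K*K: continue
        r=cv2.minAreaRect(np.argwhere(l==i)[:,::-1].astype(np.float32))
        px=(cv2.boxPoints(r)+.5)/K-.5+[120,200]
        W=onz('top',px,.086); e=W[1]-W[0]
        ctr=onz('top',[(np.array(r[0])+.5)/K-.5+[120,200]],.086)[0]
        out.append((ctr[:2],np.degrees(np.arctan2(e[1],e[0]))%90,np.array(r[1])/K,s[i,4]/K/K))
    return out
def q(phi):
    """tool down, jaw axis at angle phi (deg), wrapped for nearest joint 7"""
    a=np.radians(phi+90)/2; return [0,np.cos(a),np.sin(a),0]
def best(pos,phi):
    """smallest |q7| of the two half turns"""
    c=[]
    for k in(0,180):
        j=ctrl.ik(pos,q(phi+k))
        if j is not None: c.append((abs(j[6]),phi+k,j))
    c.sort(key=lambda t:t[0]); return c[0][1:] if c else None
E
python3 - <<'E'
from h import *
im,d=vision.grab_frame('top'); 
for c in caps(im): print(c)
P=cloud('top',d,np.ones(d.shape,bool)); k=P[(P[:,2]>.258)&(P[:,2]<.27)&(abs(P[:,1]+.2)<.06)]; print('knob',len(k),k.mean(0),k.min(0),k.max(0))
m=models.recognise('top','lid')[0]['point']
im2,d2=vision.grab_frame('scene')
P=cloud('scene',d2,np.ones(d2.shape,bool)); k=P[(P[:,2]>.259)&(P[:,2]<.27)&(abs(P[:,1]+.2)<.08)&(abs(P[:,0]-.6)<.1)]; print('knob',len(k),k.mean(0),k.min(0),k.max(0))
cv2.imwrite('pics/jarz.png',cv2.resize(np.hstack([im[190:290,370:470],im2[150:250,190:290]]),None,fx=4,fy=4,interpolation=cv2.INTER_CUBIC))
for p in([.59,-.2,.42],[.59,-.2,.31],[.62,.25,.31],[.46,.19,.31],[.46,.19,.05],[.5,.02,.03],[.41,-.24,.05],[.426,-.18,.15]):
    print(p,[None if (j:=ctrl.ik(p,q(f))) is None else round(j[6],2) for f in(0,45,90,135,180,225,270,315)])
E
```

```text
(array([0.621 , 0.2466]), np.float64(39.34492363482469), array([4.6852, 4.9455]), np.float64(19.52777777777778))
knob 215 [ 0.5954 -0.207   0.2627] [ 0.5833 -0.2196  0.258 ] [ 0.6085 -0.1951  0.2673]
knob 77 [ 0.5985 -0.2007  0.2639] [ 0.5855 -0.2164  0.2591] [ 0.6099 -0.1905  0.2665]
[0.59, -0.2, 0.42] [np.float64(-0.0), np.float64(0.74), np.float64(1.48), np.float64(2.17), np.float64(-2.87), np.float64(-2.14), np.float64(-1.43), np.float64(-0.71)]
[0.59, -0.2, 0.31] [np.float64(-0.03), np.float64(0.69), np.float64(1.42), np.float64(2.09), np.float64(-2.84), np.float64(-2.13), np.float64(-1.44), np.float64(-0.73)]
[0.62, 0.25, 0.31] [np.float64(-1.01), np.float64(-0.25), np.float64(0.57), np.float64(1.4), np.float64(2.18), np.float64(-2.34), np.float64(-2.4), np.float64(-1.74)]
[0.46, 0.19, 0.31] [np.float64(-0.88), np.float64(-0.12), np.float64(0.57), np.float64(1.43), np.float64(2.22), np.float64(-2.54), np.float64(-2.5), np.float64(-1.64)]
[0.46, 0.19, 0.05] [np.float64(-1.2), np.float64(-0.46), np.float64(0.32), np.float64(0.89), np.float64(1.67), np.float64(-2.22), np.float64(-2.47), np.float64(-1.83)]
[0.5, 0.02, 0.03] [np.float64(-0.67), np.float64(-0.01), np.float64(0.64), np.float64(1.19), np.float64(-2.24), np.float64(-2.56), np.float64(-2.01), np.float64(-1.33)]
[0.41, -0.24, 0.05] [np.float64(-0.05), np.float64(0.61), np.float64(1.3), np.float64(1.78), np.float64(-2.5), np.float64(-1.89), np.float64(-1.32), np.float64(-0.69)]
[0.426, -0.18, 0.15] [np.float64(-0.05), np.float64(0.65), np.float64(1.34), np.float64(1.93), np.float64(-2.76), np.float64(-2.08), np.float64(-1.42), np.float64(-0.73)]
```

View pics/jarz.png

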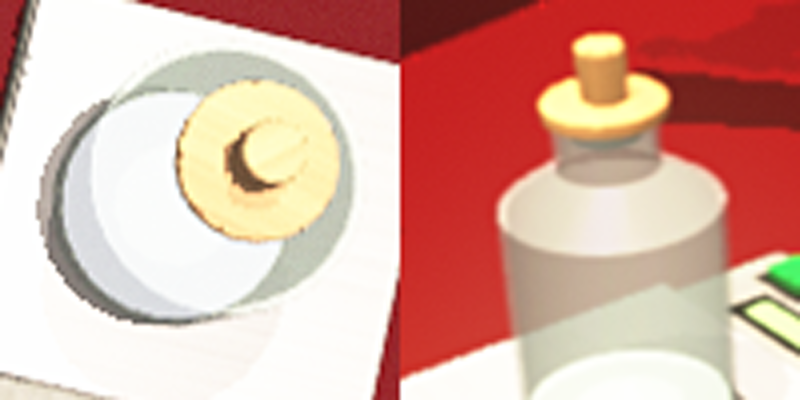

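Run:
```python
from h import *
x,y=.5965,-.2055
ctrl.movel([.183,-.597,.40])
ctrl.movep([x,y,.40],q(0)); ctrl.movel([x,y,.238])
ctrl.close_gripper(30); s=get_state(); print(s['width'],s['contact_force'],s['time'],s['tcp_pos'])
ctrl.movel([x,y,.262],max_speed=.05); print(get_state()['contact_force'])
ctrl.movel([x,y,.36]); s=get_state(); print(s['width'],s['contact_force'],s['time'],s['qpos'])
im,d=vision.grab_frame('scene'); cv2.imwrite('pics/lift.png',im)
```

```text
0.02519299219853053 [-0.2232 -0.2186  1.5828] 5.9833 [ 0.5966 -0.2055  0.2383]
[-0.6762  0.1645 -1.1431]
0.025116538879046087 [-0.7481  0.0464 -0.6383] 7.4167 [ 0.7209  0.5281 -0.7973  1.2352  0.3691  1.5243 -0.0218]
```

View pics/lift.png

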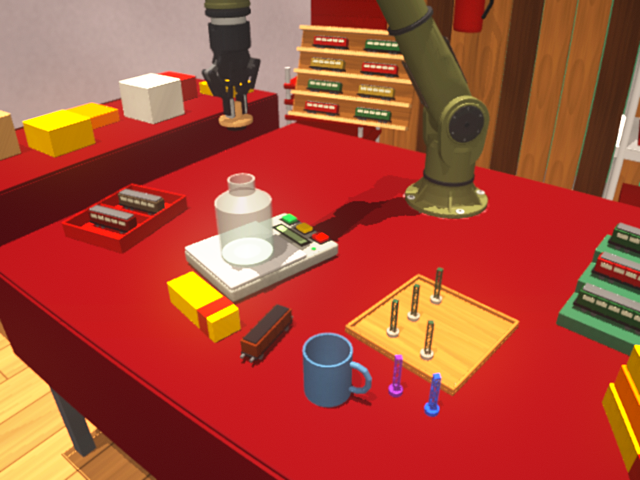

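```bash
python3 - <<'E'
from h import *
ctrl.movep([.50,.02,.15],q(0)); ctrl.movel([.50,.02,.05]); 
ctrl.movel([.50,.02,.0265],max_speed=.04); print(get_state()['contact_force'])
ctrl.ungrasp(); ctrl.movel([.50,.02,.15])
im,d=vision.grab_frame('scene'); cv2.imwrite('pics/placed.png',im)
ctrl.close_gripper(30)
ctrl.movep([.4256,-.1815,.12],q(-13.5)); ctrl.movel([.4256,-.1815,.052])
z=.052
while z>.039:
    z-=.001; ctrl.movel([.4256,-.1815,z],max_speed=.02); s=get_state(); print(round(z,4),s['tcp_pos'][2],s['contact_force'][2])
    if s['contact_force'][2]>9: break
ctrl.pause(.3); print(get_state()['contact_force'],get_state()['time'])
ctrl.movel([.4256,-.1815,.12])
ctrl.movep([.45,0.05,.40],q(0))
E
cat > snap.py <<'E'
from h import *
import sys
t=sys.argv[1]
a,_=vision.grab_frame('scene'); b,_=vision.grab_frame('top')
v=np.hstack([a,b]); cv2.imwrite(f'pics/{t}.png',cv2.resize(v,(800,300),interpolation=cv2.INTER_AREA)); cv2.imwrite(f'pics/{t}_s.png',a); cv2.imwrite(f'pics/{t}_t.png',b)
E
python3 snap.py key
```

```text
[ 0.1562  0.0764 -1.144 ]
0.051 0.05170483255854594 0.38715782278055755
0.05 0.050134383502306853 0.685753160911832
0.049 0.04893631616377756 -0.8725217529108213
0.048 0.04789871610107417 -0.15194495125773805
0.047 0.04693197308324795 0.05189794213982469
0.046 0.046036571641145 1.3287826694373381
0.045 0.04504372276021917 1.3015793938668585
0.044 0.044033155681732786 2.9085775714652504
0.043 0.043015634812519854 3.461282252768996
0.042 0.042021598200654105 4.828489986255239
0.041 0.041078279172692925 5.8560017744381145
0.04 0.0408613907676451 17.97548025913922
[-3.5566  0.9347 18.2509] 17.4333
```

View pics/key.png

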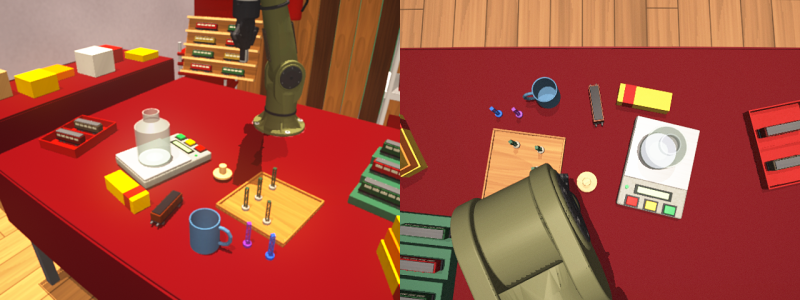

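Run:
```python
from h import *
t=cv2.imread('pics/key_t.png'); s=cv2.imread('pics/key_s.png')
for nm,cam,im,(r,c) in (('a','top',t,(190,370)),('b','scene',s,(140,190))):
    K=6; z=cv2.resize(im[r:r+100,c:c+100],None,fx=K,fy=K,interpolation=cv2.INTER_CUBIC)
    th=np.linspace(0,2*np.pi,60)
    x,y=.5965,-.2055
    for R,zz,col in((.028,.225,(0,0,255)),(.06,.175,(255,0,0)),(.06,.045,(0,160,0))):
        p=proj(cam,np.c_[x+R*np.cos(th),y+R*np.sin(th),0*th+zz]); p=((p-[c,r]+.5)*K-.5).astype(int)
        for u in p: cv2.circle(z,tuple(map(int,u)),1,col,-1)
    cv2.imwrite(f'pics/rim_{nm}.png',z)
```

```text
(no output)
```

View pics/rim_a.png

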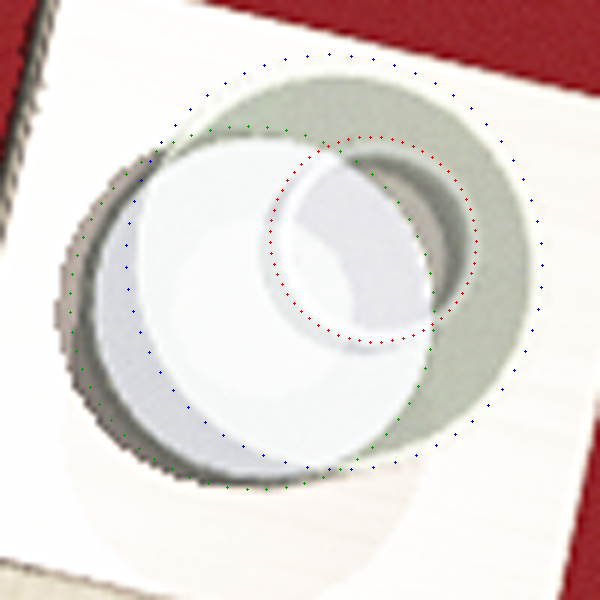

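View pics/rim_b.png

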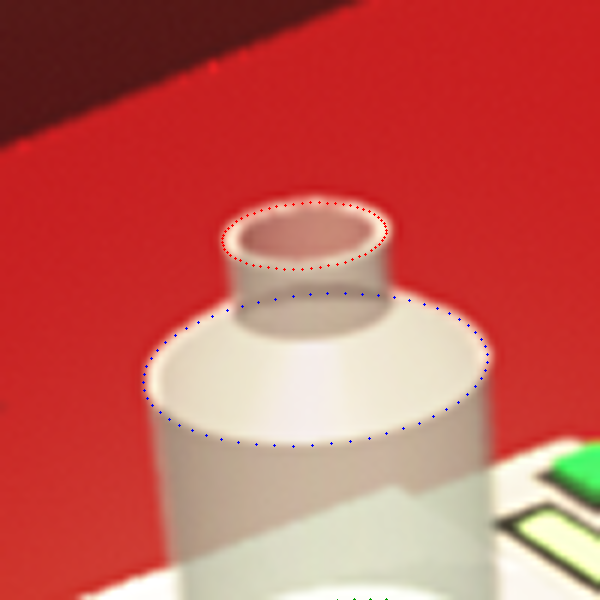

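Run:
```python
from h import *
im=cv2.imread('pics/top0.png'); h=cv2.cvtColor(im,cv2.COLOR_BGR2HSV)
for u,v in((177,227),(219,236),(212,270),(205,310)): print(im[v,u],h[v,u],im[v+1,u+1])
K=16
tiles=[]
for u,v in((177,227),(219,236),(212,270),(205,310)):
    tiles.append(cv2.resize(im[v-9:v+9,u-9:u+9],None,fx=K,fy=K,interpolation=cv2.INTER_CUBIC))
cv2.imwrite('pics/caps.png',np.vstack([np.hstack(tiles[:2]),np.hstack(tiles[2:])]))
```

```text
[121 159 116] [ 63  69 159] [ 92 122  85]
[128 169 127] [ 61  63 169] [119 155 117]
[129 168 126] [ 62  64 168] [137 174 131]
[129 165 123] [ 64  65 165] [131 168 127]
```

View pics/caps.png

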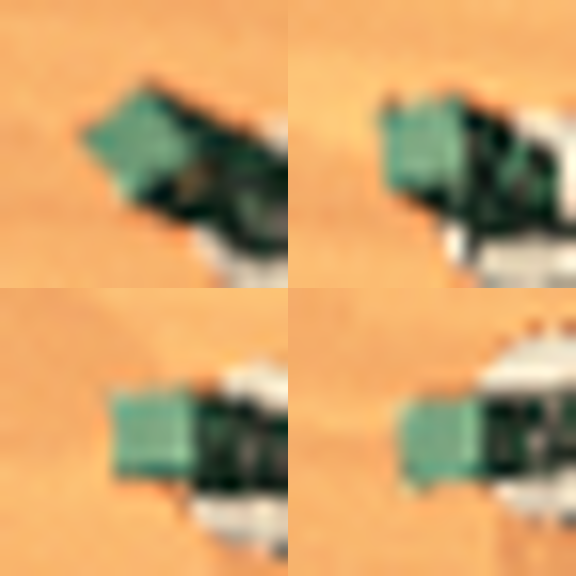

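```bash
cat >> h.py <<'E'
JX,JY=.5955,-.2045
def feed(x,y,jaw,off,zt=.058):
    b=best([x,y,zt],jaw); print('jaw',b[0])
    ctrl.ungrasp()
    Q=q(b[0])
    if get_state()['tcp_pos'][2]<.30: 
        p=get_state()['tcp_pos']; ctrl.movel([p[0],p[1],.32])
    ctrl.movep([x,y,.31],Q); ctrl.movel([x,y,.12],max_speed=.25); ctrl.movel([x,y,zt],max_speed=.1)
    ctrl.close_gripper(30); s=get_state(); print('grip',s['width'],s['contact_force'],s['tcp_pos'])
    ctrl.movel([x,y,.31],max_speed=.25)
    b2=best([JX,JY,.31],0); b2=min([best([JX,JY,.31],f) for f in(0,45,-45)],key=lambda t:abs(t[1][6]))
    tx,ty=JX+off[0],JY+off[1]
    ctrl.movep([tx,ty,.32],q(b2[0])); s=get_state(); print('over jar',s['width'],s['time'])
    return tx,ty
def drop(tx,ty):
    ctrl.movel([tx,ty,.232],max_speed=.1); s=get_state(); print('in',s['width'],s['contact_force'],s['tcp_pos'])
    ctrl.ungrasp(); ctrl.pause(.3); ctrl.movel([tx,ty,.32],max_speed=.25); print(get_state()['time'])
E
python3 - <<'E'
from h import *
print(onz('top',[[176.3,226.4],[218,235.7],[212,269.7],[205,310]],.086))
a=feed(.4645,.192,92,(0,0))
import subprocess
im,d=vision.grab_frame('scene'); cv2.imwrite('pics/over1.png',im)
E
```

```text
[[0.6212 0.2475 0.086 ]
 [0.6032 0.1681 0.086 ]
 [0.5391 0.1782 0.086 ]
 [0.4642 0.1899 0.086 ]]
jaw 92
grip 0.009253869345312698 [-0.4462  0.103   1.1552] [0.4645 0.192  0.058 ]
over jar 0.009098100134813334 26.4667
```

View pics/over1.png

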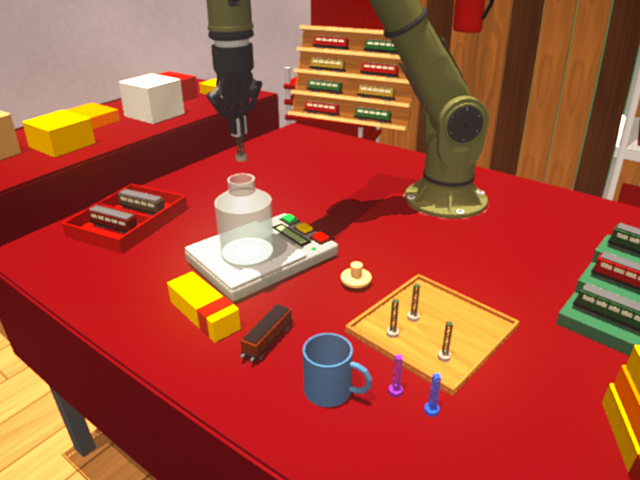

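Run:
```python
from h import *
drop(JX+.006,JY)
im,d=vision.grab_frame('scene'); im2,d2=vision.grab_frame('top')
cv2.imwrite('pics/d1_s.png',im); cv2.imwrite('pics/d1_t.png',im2)
for n,dd in(('scene',d),('top',d2)):
  for m in models.masks_of(n,'mast1')[:9]:
    P=cloud(n,dd,m['mask']); 
    if len(P)==0: continue
    qq=P[P[:,2]>P[:,2].max()-.008]; print(n,round(m['p'],2),np.round(m['point']),qq.mean(0))
z=cv2.resize(im[140:290,180:330],None,fx=4,fy=4,interpolation=cv2.INTER_CUBIC); cv2.imwrite('pics/d1z.png',z)
```

```text
in 0.009176024284610222 [-0.0579  0.5475 -1.2199] [ 0.6019 -0.2044  0.2327]
29.075
scene 0.9 [398. 381.] [0.7249 0.246  0.0796]
scene 0.88 [391. 322.] [0.6063 0.172  0.0846]
scene 0.75 [415. 305.] [0.5422 0.1814 0.0851]
scene 0.73 [449. 343.] [0.6078 0.2786 0.0862]
scene 0.73 [206. 305.] [ 0.7728 -0.1581  0.0511]
scene 0.64 [431. 398.] [0.7274 0.3144 0.08  ]
top 0.73 [153. 180.] [0.7247 0.3099 0.0789]
top 0.71 [170. 239.] [0.6064 0.2754 0.0849]
top 0.66 [191. 181.] [0.7212 0.2428 0.079 ]
```

View pics/d1z.png

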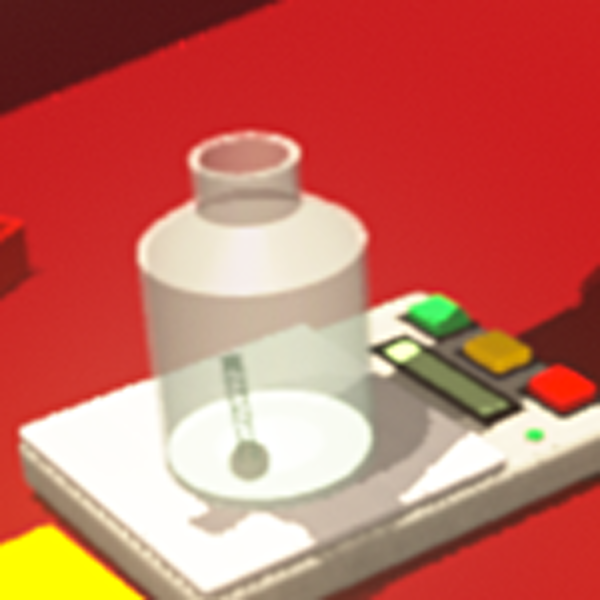

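View pics/d1_t.png

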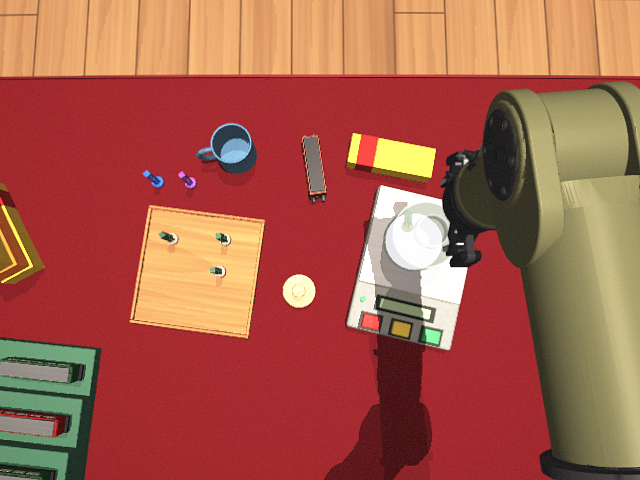

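Run:
```python
from h import *
a=feed(.5408,.1798,92,(-.006,0)); drop(*a)
im,d=vision.grab_frame('scene'); im2,d2=vision.grab_frame('top')
z=cv2.resize(im[140:390,180:510],None,fx=2.4,fy=2.4,interpolation=cv2.INTER_CUBIC); cv2.imwrite('pics/d2z.png',z)
u,v=170,239
cv2.imwrite('pics/d2t.png',cv2.resize(im2[205:285,140:240],None,fx=8,fy=7.5,interpolation=cv2.INTER_CUBIC)[:600])
```

```text
jaw 92
grip 0.009551457441396077 [0.2648 0.0639 0.2447] [0.5409 0.1798 0.058 ]
over jar 0.009105373263064445 35.8917
in 0.00962267029989812 [ 0.3181  0.5044 -0.3924] [ 0.5899 -0.2043  0.2327]
38.45
```

View pics/d2z.png

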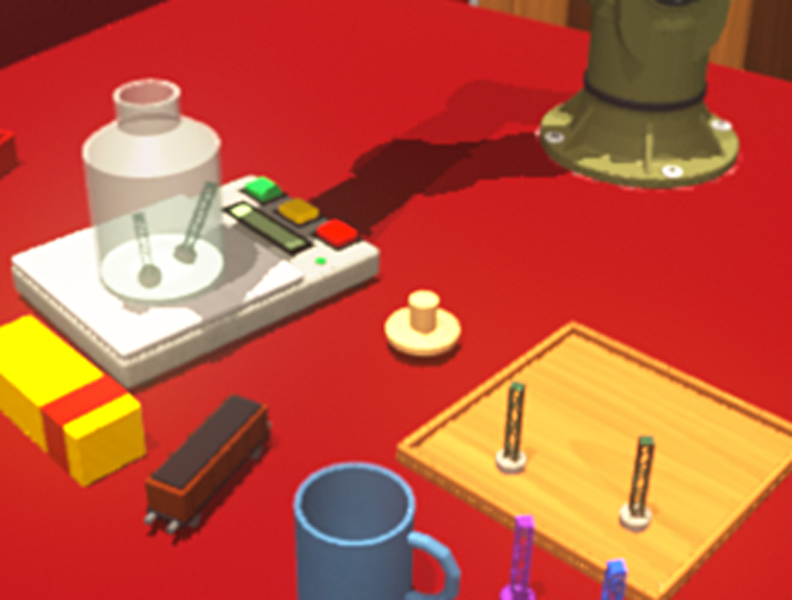

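View pics/d2t.png

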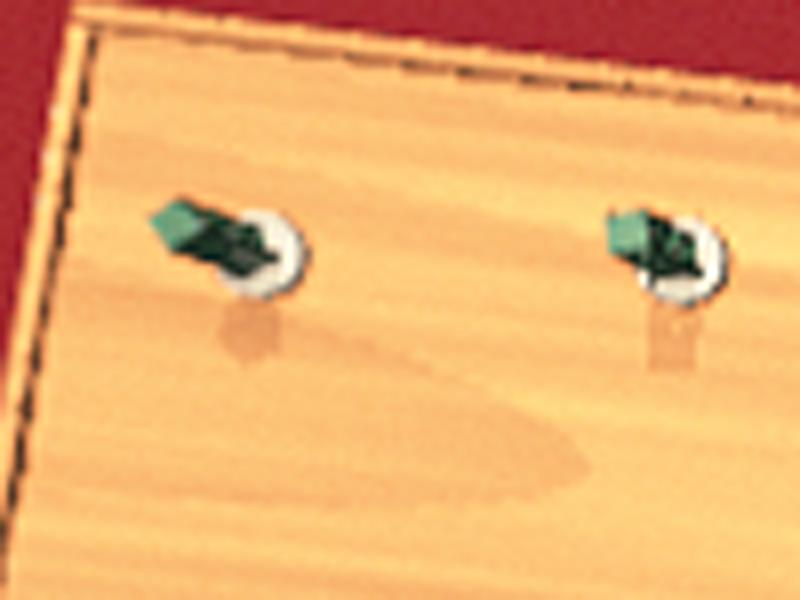

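Run:
```python
from h import *
a=feed(.6048,.1705,97,(0,.006)); drop(*a)
im,d=vision.grab_frame('scene'); z=cv2.resize(im[140:390,180:510],None,fx=2.4,fy=2.4,interpolation=cv2.INTER_CUBIC); cv2.imwrite('pics/d3z.png',z)
for m in models.masks_of('scene','mast1')[:9]:
    P=cloud('scene',d,m['mask']); 
    if len(P)==0: continue
    qq=P[P[:,2]>P[:,2].max()-.008]; print(round(m['p'],2),np.round(m['point']),qq.mean(0))
```

```text
jaw 97
grip 0.009471283234665255 [ 0.0446 -0.4522  1.1024] [0.6048 0.1705 0.0581]
over jar 0.009516830735437192 45.0583
in 0.009226267794098256 [-0.3686 -0.3915 -0.1884] [ 0.5959 -0.1984  0.2327]
47.6167
0.74 [432. 398.] [0.7275 0.3145 0.0799]
0.64 [244. 224.] [ 0.5991 -0.2028  0.224 ]
0.6 [396. 378.] [0.7248 0.2459 0.0791]
```

View pics/d3z.png

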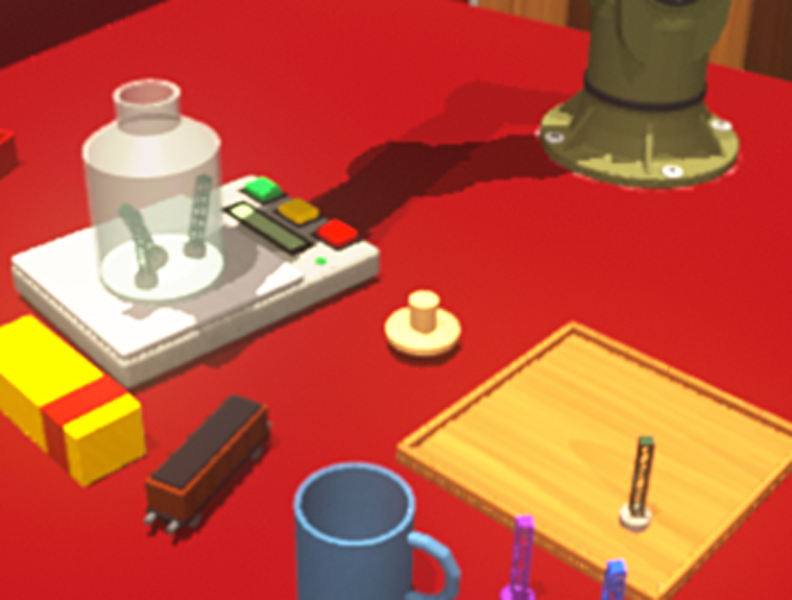

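Run:
```python
from h import *
a=feed(.6071,.2768,39,(.005,.004)); drop(*a)
im,d=vision.grab_frame('scene'); z=cv2.resize(im[140:340,180:440],None,fx=3,fy=3,interpolation=cv2.INTER_CUBIC); cv2.imwrite('pics/d4z.png',z); cv2.imwrite('pics/d4_s.png',im)
im2,d2=vision.grab_frame('top'); cv2.imwrite('pics/d4_t.png',im2)
```

```text
jaw 39
grip 0.009369600534204155 [-0.0317 -0.0518  1.8797] [0.6072 0.2768 0.0581]
over jar 0.009262873915480769 54.9167
in 0.009209866178600272 [-0.5339  0.7257 -0.9508] [ 0.6009 -0.2004  0.2327]
57.475
```

View pics/d4z.png

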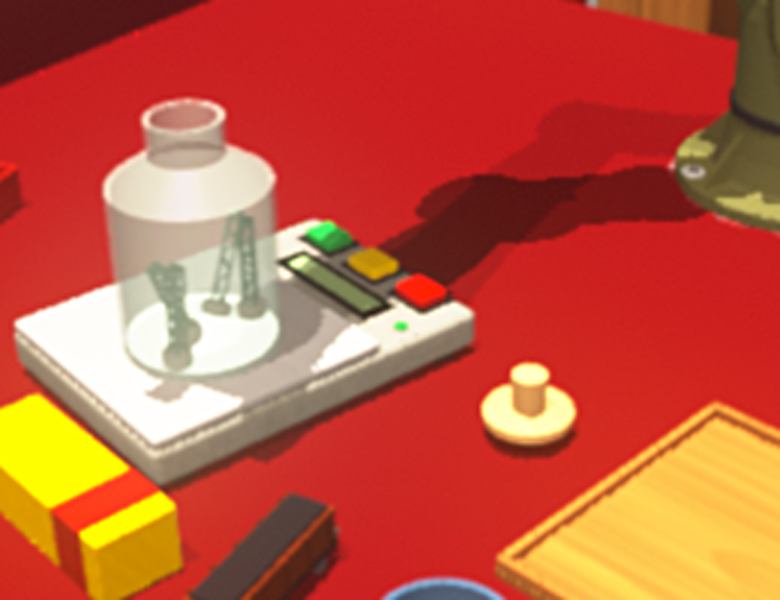

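View pics/d4_t.png

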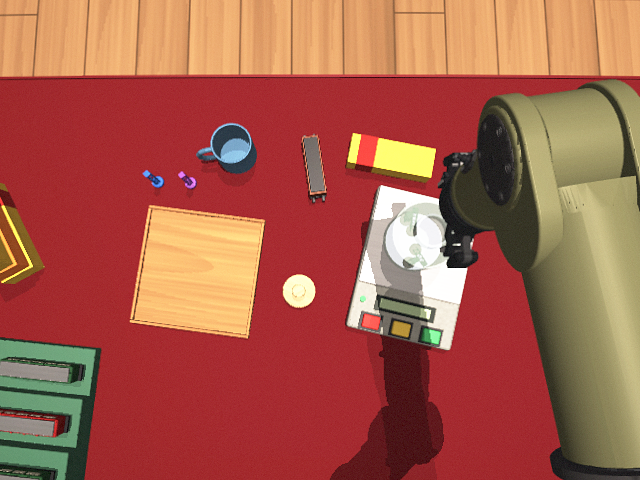

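Run:
```python
from h import *
x,y=.4117,-.2393
ctrl.close_gripper(30)
ctrl.movep([x,y,.32],q(-13.5)); ctrl.movel([x,y,.052])
z=.048
while z>.039:
    z-=.001; ctrl.movel([x,y,z],max_speed=.02); s=get_state()
    if s['contact_force'][2]>11: break
print(z,s['contact_force'],s['tcp_pos']); ctrl.pause(.3)
ctrl.movel([x,y,.15]); ctrl.ungrasp()
ctrl.movep([.42,-.05,.20],q(0))
ims=vision.grab_frame('scene'); imt=vision.grab_frame('top')
for n,f in(('scene',ims),('top',imt)):
    for m in models.masks_of(n,'lid')[:2]:
        P=cloud(n,f[1],m['mask']); k=P[P[:,2]>.044]; print(n,m['p'],np.round(m['point']),k.mean(0),k.min(0),k.max(0),P[:,2].max())
    cv2.imwrite(f'pics/e_{n}.png',f[0])
print(get_state()['time'])
```

```text
0.039999999999999994 [-3.5224  0.939  17.535 ] [ 0.4119 -0.2393  0.0409]
scene 0.92 [357. 276.] [0.5066 0.0236 0.0499] [0.4942 0.0121 0.0441] [0.5151 0.0336 0.0537] 0.053691173109027046
top 0.64 [390. 157.] [ 0.7673 -0.1683  0.0492] [ 0.7224 -0.2567  0.044 ] [ 0.8123 -0.0795  0.0565] 0.05652460603206766
top 0.61 [297. 291.] [0.501  0.0181 0.05  ] [0.4894 0.0066 0.0442] [0.5126 0.03   0.0554] 0.05535636788382403
66.1833
```

View pics/e_scene.png

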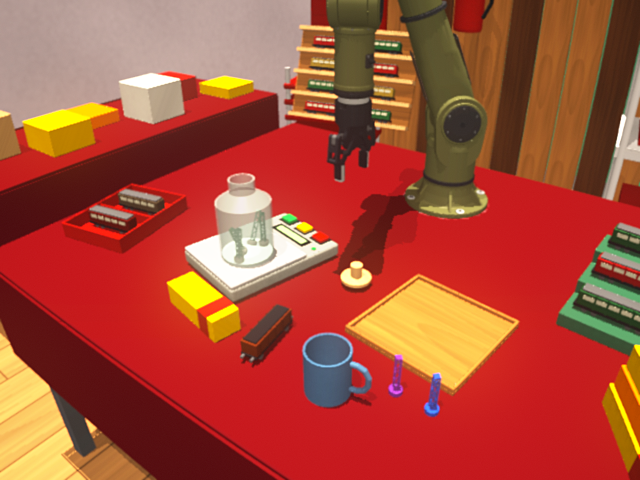

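View pics/e_top.png

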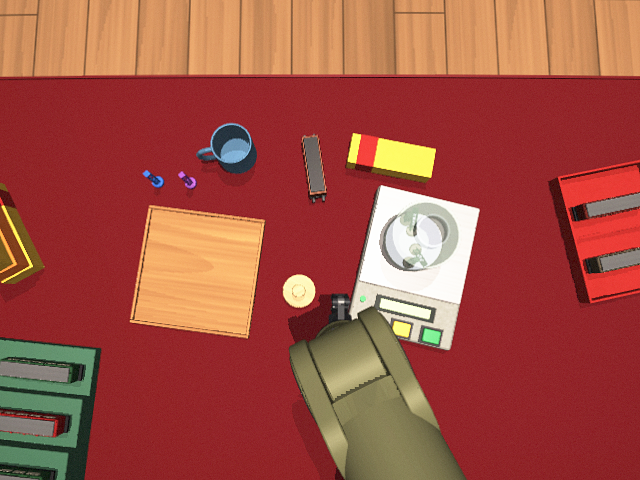

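Run:
```python
from h import *
out=[]
for cam,(r,c) in (('top',(190,370)),('scene',(140,190))):
    im=cv2.imread(f'pics/e_{cam}.png')
    K=4; z=cv2.resize(im[r:r+100,c:c+100],None,fx=K,fy=K,interpolation=cv2.INTER_CUBIC)
    th=np.linspace(0,2*np.pi,60)
    for R,zz,col in((.028,.225,(0,0,255)),(.06,.175,(255,0,0))):
        p=proj(cam,np.c_[JX+R*np.cos(th),JY+R*np.sin(th),0*th+zz]); p=((p-[c,r]+.5)*K-.5).astype(int)
        for u in p: cv2.circle(z,tuple(map(int,u)),1,col,-1)
    out.append(z)
cv2.imwrite('pics/rim2.png',np.hstack(out))
ctrl.movep([.50,.0205,.15],q(90)); ctrl.movel([.50,.0205,.0265],max_speed=.1)
ctrl.close_gripper(20); print(get_state()['width']); ctrl.ungrasp(); ctrl.movel([.50,.0205,.10])
ctrl.movep([.50,.0205,.10],q(0)); ctrl.movel([.50,.0205,.0265],max_speed=.1)
ctrl.close_gripper(30); print(get_state()['width'])
ctrl.movel([.50,.0205,.34]); s=get_state(); print(s['width'],s['time'])
ctrl.movep([JX,JY,.34],q(0)); ctrl.movel([JX,JY,.265],max_speed=.1)
im,d=vision.grab_frame('scene'); cv2.imwrite('pics/f.png',cv2.resize(im[90:240,160:320],None,fx=4,fy=4,interpolation=cv2.INTER_CUBIC))
```

```text
0.025333875403543784
0.02483325058135718
0.024771678801054256 75.2583
```

View pics/rim2.png

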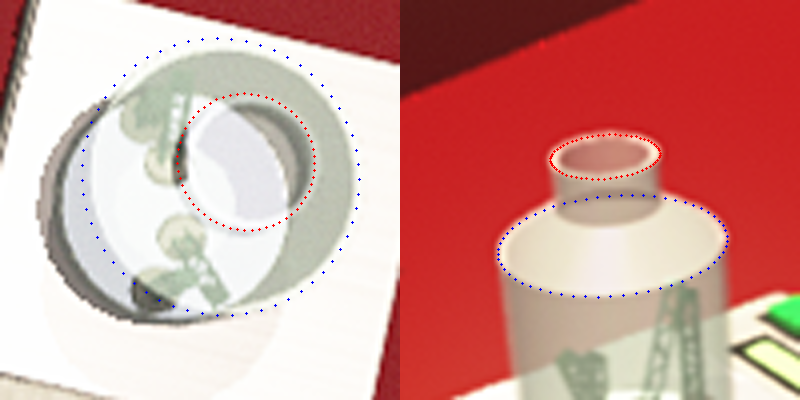

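View pics/f.png

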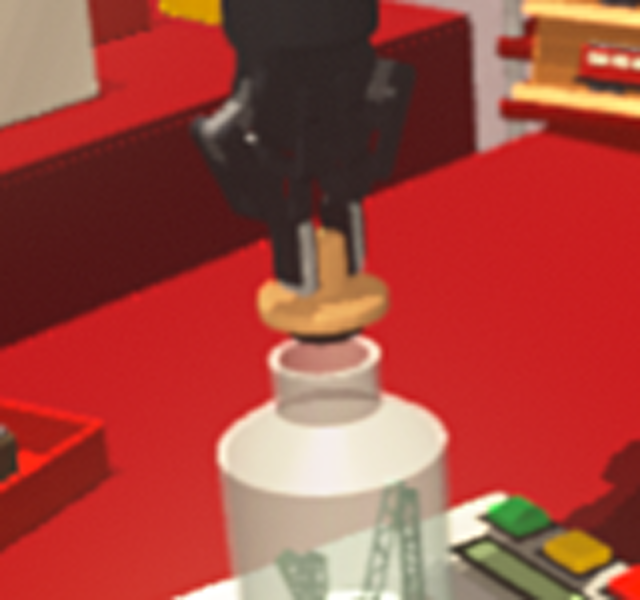

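Run:
```python
from h import *
z=.260
while z>.2375:
    z-=.0015; ctrl.movel([JX,JY,z],max_speed=.03); s=get_state(); f=s['contact_force']; print(round(z,4),f,s['tcp_pos'][2])
    if f[2]>4 or np.hypot(f[0],f[1])>5: break
im,d=vision.grab_frame('scene'); cv2.imwrite('pics/g.png',cv2.resize(im[90:240,160:320],None,fx=4,fy=4,interpolation=cv2.INTER_CUBIC))
```

```text
0.2585 [-0.7913  0.0843 -1.1708] 0.258316112003256
0.257 [ 0.7807  0.3641 -0.8197] 0.2569276393091845
0.2555 [-0.8396 -0.4781 -0.9237] 0.25537519508322976
0.254 [ 0.3782  0.8508 -0.7924] 0.25385358093515636
0.2525 [-0.7964  0.6533 -1.5247] 0.2523999940820882
0.251 [ 0.836  -0.0266 -1.8278] 0.2508796916413747
0.2495 [-0.3658  1.128  -0.8962] 0.24937900313988792
0.248 [ 0.4185 -0.2908 -1.5673] 0.24786760224939974
0.2465 [ 0.3477  0.7454 -1.3361] 0.24636147890196058
0.245 [-0.2063 -0.296  -0.957 ] 0.2448787270871051
0.2435 [-0.3956 -0.5718 -2.0233] 0.24338178203470015
0.242 [ 0.6734  0.855  -0.9945] 0.24188987718214272
0.2405 [-1.3146 -0.0321 -1.3934] 0.24040813824258972
0.239 [-2.4482 -0.1576  5.6593] 0.2398856847089692
```

View pics/g.png

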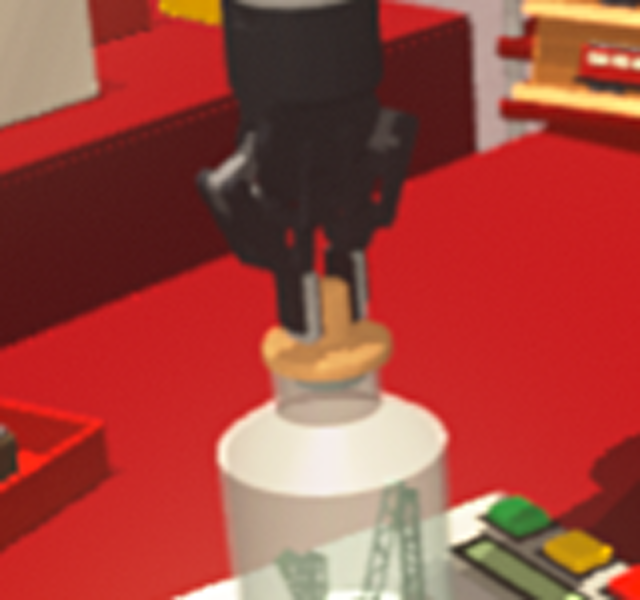

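Run:
```python
from h import *
ctrl.ungrasp(); ctrl.pause(.2); ctrl.movel([JX,JY,.38],max_speed=.1); ctrl.movep([.45,.1,.40],q(0)); ctrl.pause(.5)
a,d=vision.grab_frame('scene'); b,d2=vision.grab_frame('top')
for d_,n in((d,'scene'),(d2,'top')):
    P=cloud(n,d_,np.ones(d_.shape,bool)); k=P[(P[:,2]>.258)&(P[:,2]<.275)&(np.hypot(P[:,0]-JX,P[:,1]-JY)<.04)]; print(n,k.mean(0),k.min(0),k.max(0))
out=[]
for cam,im,(r,c) in (('top',b,(190,370)),('scene',a,(140,190))):
    K=4; z=cv2.resize(im[r:r+100,c:c+100],None,fx=K,fy=K,interpolation=cv2.INTER_CUBIC)
    th=np.linspace(0,2*np.pi,60)
    for R,zz,col in((.033,.234,(0,0,255)),(.06,.175,(255,0,0))):
        p=proj(cam,np.c_[JX+R*np.cos(th),JY+R*np.sin(th),0*th+zz]); p=((p-[c,r]+.5)*K-.5).astype(int)
        for u in p: cv2.circle(z,tuple(map(int,u)),1,col,-1)
    out.append(z)
cv2.imwrite('pics/fin.png',np.hstack(out)); cv2.imwrite('pics/fin_s.png',a); print(get_state()['time'])
```

```text
scene [ 0.5986 -0.1985  0.2634] [ 0.5821 -0.2125  0.2583] [ 0.6091 -0.1883  0.2671]
top [ 0.5959 -0.2042  0.2629] [ 0.5835 -0.2166  0.2582] [ 0.6083 -0.1919  0.2674]
85.0917
```

View pics/fin.png

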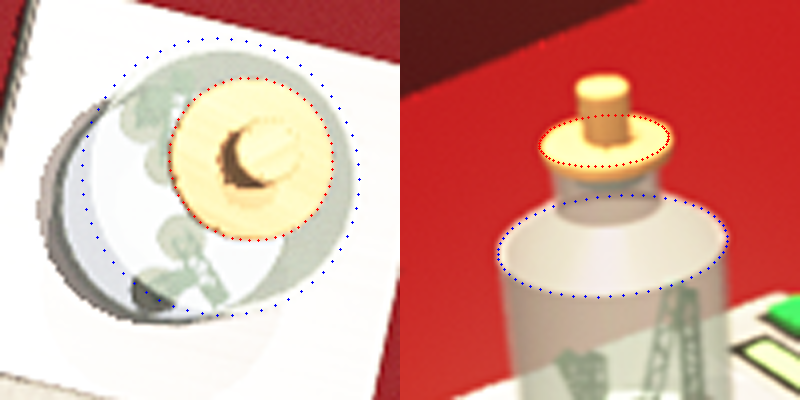

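View pics/fin_s.png

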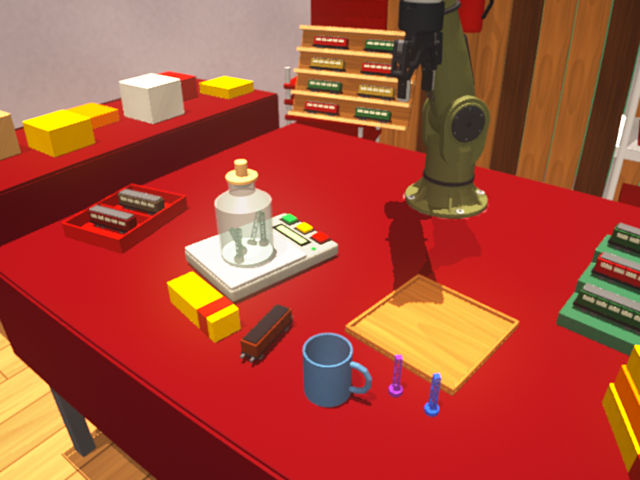

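Run:
```python
from h import *
print(onz('top',[[419,245]],.045)); ticket.close_job(); print(get_state()['time'])
```

```text
[[ 0.5881 -0.2198  0.045 ]]
the job is handed in; nothing more can be done
the job is handed in; nothing more can be done
```

The job is done and handed in at about 85 s of robot time; the hand-in call gives no verdict, so I can't say how it was judged.

**What I did**
- Took the lid off and laid it knob up on the table.
- Pressed the yellow key with the jar open and empty. It reached its stop, about 5 mm of travel.
- Fed all four masts on the tray through the neck. One of them had been knocked aside partway through, so I located it again before gripping it.
- Pressed the green key with the jar still open. It also reached its stop.
- Put the lid back on, fully down, and moved the arm clear.

**Last checks**
- **Masts:** the four masts show inside the jar, well below the shoulder, and the tray is empty. The blue and purple look-alikes are untouched.
- **Lid:** contact came at the height expected for a fully seated lid. The knob top is back at its original height, about 0.263 m. The disc is level and centred on the neck.
- **Jar:** it stands upright, an estimated 17 mm from the platform's centre (45 mm is allowed).
- **Bystanders:** by eye in the pictures, the wagon, mug and carton are where they started. I never touched the red key.
- **Disagreement:** the two cameras differ by about 3 mm in x and 5 mm in y on the lid's position. I saw a similar offset elsewhere, so I put it down to calibration. Nothing else disagreed.

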